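# Flip the hex key and lever the stand clamp tight

### The job

The clamp bolt of the rod stand has only been run in finger-tight and the hex key is still sitting in it by its long arm. Draw the key out, flip it and seat its short arm fully home in the same bolt, so that the long arm points to the right as you face the bolt. Then press the long arm down to turn the stiff bolt until it is hard against its stop, but ease off as soon as you feel the stop, without wrenching the key; leave the key fully seated in the bolt, let go, and leave everything else alone.

Things in the scene. Friction and masses are not known exactly. Their poses are not given: they have to be found in the camera images.
- screw_mouth (a point): centre of the mouth of the bolt's hexagonal socket, 18 mm across flats, 24 mm deep with a flat bottom, 130 mm above the bench, in a round steel head 36 mm across that sticks out 27 mm level from the clamp. Axes at joint 0: x level, into the socket; y left for one facing the bolt; z up. Two flats face y and -y, corners at top and bottom. The frame turns with the bolt about x
- screw (a joint): turn of the clamp bolt in rad: 0 to 0.05 at the start, grows as it is tightened (clockwise for one facing it), hard stop near 0.70. It is stiff: 0.45 N m turns it (about 4 N near the end of the long arm) and it stays where it is left. The key has play in the socket and lags by some 0.1 to 0.2 rad; at the stop the force climbs steadily with further pressing, and about 9 N at the end of the long arm strains the key
- clamp: rod stand, fixed to the bench: grey base plate 90x110x14 mm, aluminium split clamp block (top 155 mm above the bench, from 30 mm right of the bolt's axis to 64 mm left of it; its front is 27 mm behind the bolt head's face), and a 22 mm upright rod, 40 mm left of the bolt and 62 mm behind its face, up to 270 mm high. Origin on the bench, 47 mm behind the bolt's face; axes as screw_mouth's
- key: dark steel L-shaped hex key, a hexagonal bar 17 mm across flats (20 mm over corners), 0.2 to 0.3 kg. Origin at its corner, where the centre lines of the arms meet; x along the long arm (140 mm), y along the short arm (65 mm), z square to both. Flats of the long arm face y and -y, of the short arm x and -x. At the start the long arm sits 20 to 24 mm deep in the bolt, sagging 4 degrees, short arm level to the left
- key_grip (a point): point on the centre line of the key's long arm, 55 mm from the corner, near its centre of mass; a good place to grip; axes as the key's
- key_short_tip (a point): middle of the end of the key's short arm, 65 mm from the corner (tapered over the last 4 mm); axes as the key's
- key_long_tip (a point): middle of the end of the key's long arm, 140 mm from the corner (tapered over the last 4 mm); axes as the key's
- reagent_0: brown glass reagent bottle, 64 mm across, 135 mm high, origin under it; leave alone
- beaker_100: small clear beaker, 55 mm across, 71 mm high, origin under it; leave alone
- marker: black and white marker pen, 135 mm, lying; leave alone

How it is judged (in metres and radians):
On the way, in this order (a step that is already met when the one before it is completed fails the run):
1. the key's long arm is drawn out of the bolt (distance between key_long_tip and screw_mouth above 0.05 m), for 0.2 s.
2. the short arm is fully seated in the bolt (at least 20 mm deep), long arm to the right, the bolt still unturned (x of key_short_tip in the frame of screw_mouth above 0.02 m and angle between the y axis of key_short_tip and the x axis of screw_mouth, either way round below 0.25 rad and value of joint screw below 0.2 rad and y of key_long_tip in the frame of clamp below -0.03 m), for 0.2 s.
At the end, for the whole second after the job is handed in: the bolt is turned hard against its stop (more than 0.685 rad; the stop is at 0.70), the key's short arm is still at least 18 mm deep in the socket and within 0.25 rad of its axis, the long arm lies to the right of the bolt, and all is at rest (value of joint screw above 0.685 rad and x of key_short_tip in the frame of screw_mouth above 0.018 m and angle between the y axis of key_short_tip and the x axis of screw_mouth, either way round below 0.25 rad and y of key_long_tip in the frame of clamp below -0.03 m and velocity of joint screw below 0.02 rad/s and linear speed of key below 0.02 m/s); the robot touches nothing.
It fails at once if the key is wrenched or jammed in the bolt or clamp (contact forces added up; turning takes about 65 N) (contact force between key and clamp above 150 N).
It fails at once if another thing on the bench is moved by more than 15 mm (distance of any of reagent_0, beaker_100, marker from where it was at the start of the episode above 0.015 m).
It also fails if it takes over 67 s, if anything falls off the work surface, if the arm or the gripper's body presses on something with over 40 N, if the wrist force passes 120 N, or if a joint passes its speed limit or range.

### The arm

A 6-joint arm with a two-finger parallel gripper is mounted at the origin on a cart in front of the work surface, level with it; the furniture and walls round the work are solid. World frame = base frame: x ahead of the robot, y to its left, z up, the work surface at z = 0. Lengths are in mm, angles in rad, forces in N, time in s.
With the tool pointing down it reaches from about 425 to 950 mm from the base axis. Payload 3.5 kg.
Tool frame: the origin (TCP) lies at the very end of the fingers, on their centre line; the grasp point (between the pads) lies 19 mm behind it; z points along the fingers, y is the line along which they close (so a half turn about z gives the same grasp; the last joint's range is limited). The gripper opens to 85 mm and grips with 20 to 120 N. Pads are 22 mm wide; open, the fingers measure 114 mm over their backs; the gripper's body (76 mm by 85 mm) begins 54 mm behind the grasp point. The pads swing forward as they close: fully open they stand 13 mm farther back than shut.
Start: joints at [-1.306, 0.286, 1.577, -0, 1.279, -0.15], TCP at [272.051, -617.733, 231.325] pointing down, gripper open.
Joint ranges: [-2.77, 2.77], [-0.9, 2.22], [0.21, 2.48], [-1.53, 4.67], [0.24, 2.81], [-2.84, 2.84]. Speed limits (rad/s): [2.79, 2.79, 3.14, 3.14, 3.14, 3.14].

### API

Orientations are given as a unit quaternion [w, x, y, z].
In Python, from bench import state, read_camera, hand_in gives the robot as it stands. The module is installed in compiled form; this text tells all that it offers.
- The arm moves only by the tool arm_command, never from a script. Its argument "targets" is a list of rows, each a list of 7 numbers: the opening, from -1 (shut) to 1 (fully open), then the shift along the tool's x, y, z in cm, then the turn, a rotation vector about the tool's x, y, z in rad. In form: [[claw, x, y, z, rx, ry, rz], ...]. A call has 1 to 20 rows; each row is the pose to reach, as a shift and turn from the pose commanded when the call began, along the tool's axes at that moment; what a row does not reach only later rows make up. A row lasts 1/8 s, in which the tool goes at most 62.5 mm and 10.7 degrees, less where a joint would pass 70% of its speed; a pose out of reach is approached as far as the arm can. A call with a gripper value outside its range is refused whole. The fingers move at their own pace and stop on an object; "grip_force" is the grip in N (left out, the last holds). Time passes only in rows, so rows that repeat a pose let the fingers close. It gives the time, the measured TCP pose, the force, the opening and the grip force at its end, in the units of the state.
- state(): the state, without advancing time (a new reading comes with each control period).
- read_camera(name): name is "scene" or "top" or "wrist"; returns a dict with "pixels" (384x512x3 uint8, red, green, blue), "vertical_fov" (degrees; the focal length in pixels is half the picture's height over the tangent of half this angle, whatever the lens; pixels are square), "cx", "cy" (the principal point, pixels), "R" (3x3) and "t" (3): a world point X has camera coordinates R X + t. Camera axes: x right, y down, z forward; pixel columns grow to the right and rows downward; lengths in mm; the calibration is good to about 2 mm. A picture is of the moment at which its call begins. There is no depth.
- hand_in(): hands the job in; it is judged then, once.
The state is a dict: "time": time; "q": joint angles; "qd": joint speeds; "joint_efforts": joint torques, N m; "ee_pos": TCP position; "eef_rot": TCP orientation; "force": force on the tool from outside, world axes, zero at the start; "ft_torque": the same for the moment, N m; "finger_gap": finger opening in mm; "finger_force": force on a finger pad.
Only numpy, scipy, OpenCV 4.12 (cv2) and the standard library are available. Lean on these libraries where they do the work, as an engineer would, in place of code of your own. Each camera call takes 0.05 s, during which the arm holds its last target. There are 200 camera calls.

## Working session

There is one attempt and no reset: what is moved stays moved. The work goes in short steps, Python scripts to look and compute and a tool call to move; the robot and the scene stay as the last step left them, time stands still between calls to the robot, and variables do not carry over. Pictures are saved under pics/ and viewed, at most 10 in all, crops included, and the job is handed in when it is done.

Besides the shell and the picture viewer there is one more tool, called after "Request:" as name(argument=value, ...), one argument or row to a line, values as JSON. arm_command: Moves the arm, as the interface text tells. Its arguments: {"type":"object","properties":{"targets":{"type":"array","items":{"type":"array","items":{"type":"number"}}},"grip_force":{"type":"number"}},"required":["targets"]}

```bash
mkdir -p pics; cat > h.py <<'E'
import numpy as np, cv2
from bench import state, read_camera, hand_in
from scipy.spatial.transform import Rotation as Ro
def snap(n,f,crop=None,k=1):
    c=read_camera(n); im=c["pixels"][:,:,::-1].copy()
    np.savez(f"pics/{f}.npz",R=c["R"],t=c["t"],f=192/np.tan(np.radians(c["vertical_fov"])/2),c=[c["cx"],c["cy"]],im=im)
    if crop: im=im[crop[1]:crop[3],crop[0]:crop[2]]
    im=cv2.resize(im,None,fx=k,fy=k,interpolation=cv2.INTER_CUBIC)
    return im
def cal(f): return np.load(f"pics/{f}.npz")
def proj(d,X):
    p=d["R"]@np.asarray(X,float)+d["t"]; return p[:2]/p[2]*d["f"]+d["c"]
def ray(d,uv):
    r=d["R"].T@np.append((np.array(uv)-d["c"])/d["f"],1); return -d["R"].T@d["t"], r/np.linalg.norm(r)
def onz(d,uv,z):
    o,r=ray(d,uv); return o+r*(z-o[2])/r[2]
def tri(obs):
    A=np.zeros((3,3));b=np.zeros(3)
    for d,uv in obs:
        o,r=ray(d,uv);P=np.eye(3)-np.outer(r,r);A+=P;b+=P@o
    X=np.linalg.solve(A,b); return X,[proj(d,X)-uv for d,uv in obs]
E
python3 - <<'E'
from h import *
a=snap("scene","s0");b=snap("top","t0")
cv2.imwrite("pics/both.png",cv2.resize(np.vstack([a,b]),None,fx=.78,fy=.78))
cv2.imwrite("pics/s0.png",cv2.resize(a,(800,600)));cv2.imwrite("pics/t0.png",cv2.resize(b,(800,600)))
s=state();print(s["ee_pos"],s["eef_rot"],s["time"])
for f in("s0","t0"):
    d=cal(f);print(-d["R"].T@d["t"],d["R"][2],d["f"])
E
```

```text
[ 271.90123402 -617.17546356  230.08047415] [-1.06516013e-03  9.78567605e-01  2.05923055e-01 -5.43529279e-05] 0.1
[-332.62764304 -987.71747471 1071.25600025] [ 0.53844415  0.606941   -0.58455155] 499.71686322149696
[ 489.48999983   46.59991772 1533.28765978] [ 0.05633559 -0.00122488 -0.99841114] 448.45174765006226
```

View pics/s0.png

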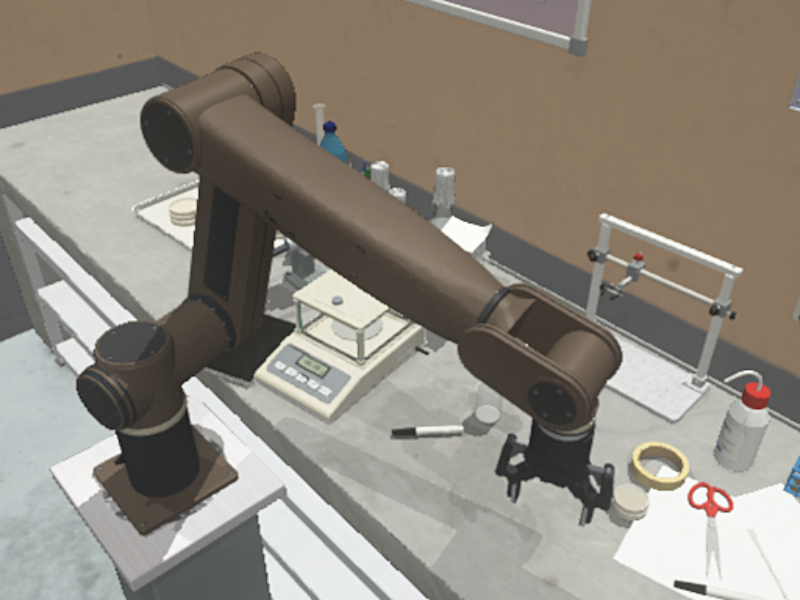

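View pics/t0.png

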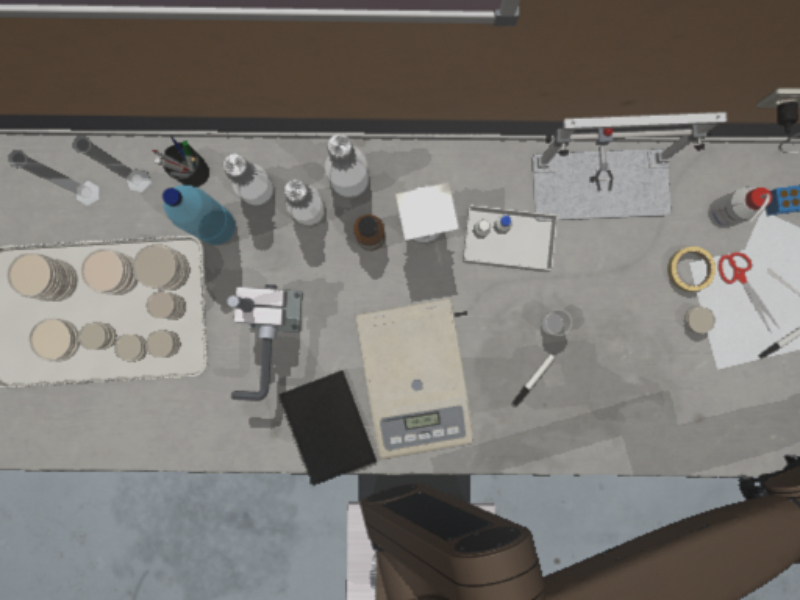

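The top view shows the clamp at about (265,308) of the 800x600 picture, with the long arm running from (267,335) to (262,395) and the short arm pointing left. Next is an enlarged crop.

```bash
python3 - <<'E'
from h import *
im=snap("top","t1",(135,170,215,265),6)
cv2.imwrite("pics/t1.png",im)
d=cal("t1")
for uv,z in [((172,208),130),((169,250),122),((150,252),122)]: print(onz(d,uv,z))
E
```

```text
[526.62664208 312.56976328 130.        ]
[395.33419413 320.86257373 122.        ]
[388.57785388 380.15433152 122.        ]
```

View pics/t1.png

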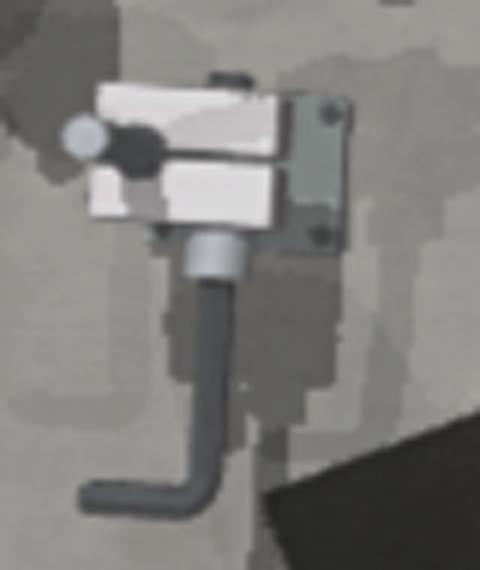

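```bash
python3 - <<'E'
from h import *
d=cal("t1")
P=lambda u,v,z: onz(d,(u/6+135-.4,v/6+170-.4),z)
head=P(214,279,130)
for n,a in dict(headL=P(185,262,130),headR=P(244,264,130),face=P(214,279,130),near=P(216,290,130),far=P(204,470,124),corner=P(203,497,122),stip=P(80,497,122),blkFL=P(90,216,155),blkFR=P(271,226,155),blkBL=P(98,84,155),blkBR=P(277,96,155),tab=P(263,490,5)).items(): print(n,a.round(1))
a=P(216,290,130);b=P(204,470,124);print(np.degrees(np.arctan2(*(a-b)[[1,0]])))
for p,q in[((271,226),(90,216)),((277,96),(98,84))]:
  v=P(*q,155)-P(*p,155);print(np.linalg.norm(v),np.degrees(np.arctan2(-v[0],v[1])))
s=state();print(Ro.from_quat(np.roll(s["eef_rot"],-1)).as_matrix().round(3))
E
```

```text
headL [510.  332.8 130. ]
headR [509.2 302.  130. ]
face [501.3 317.5 130. ]
near [495.6 316.3 130. ]
far [401.9 321.9 124. ]
corner [387.7 322.5 122. ]
stip [387.2 386.6 122. ]
blkFL [532.7 376.8 155. ]
blkFR [528.4 284.  155. ]
blkBL [600.6 374.2 155. ]
blkBR [595.2 282.2 155. ]
tab [383.5 311.6   5. ]
-3.3769281581413875
92.8679324705118 -2.6382703683586537
92.17363324423822 -3.3163948888726646
[[ 0.915  0.403 -0.001]
 [ 0.403 -0.915  0.002]
 [ 0.    -0.002 -1.   ]]
```

```bash
cat >> h.py <<'E'
def rows(pts,base=None):
    """pts: list of (world TCP pos, 3x3 R or None=keep); prints shift cm + rotvec"""
    s=state();R0=Ro.from_quat(np.roll(s["eef_rot"],-1));p0=s["ee_pos"]
    if base is not None: p0,R0=base
    for p,R in pts:
        r=np.zeros(3) if R is None else (R0.inv()*Ro.from_matrix(R)).as_rotvec()
        print(np.round(R0.inv().apply(np.array(p)-p0)/10,2).tolist(),np.round(r,4).tolist())
def down(h):
    h=np.radians(h);return np.array([[np.cos(h),np.sin(h),0],[np.sin(h),-np.cos(h),0],[0,0,-1.]])
E
python3 - <<'E'
from h import *
rows([((470,-250,300),down(80)),((520,100,300),down(130)),((442.4,319.6,230),down(177))])
E
```

```text
[32.93, -25.64, -6.92] [-0.0015, -0.0011, -0.9815]
[51.61, -55.66, -6.86] [-0.001, -0.0019, -1.8541]
[53.36, -78.87, 0.18] [-0.0002, -0.0025, -2.6744]
```

Request:
arm_command(
  targets=[
    [1,32.9,-25.6,-6.9,0,0,-0.98],
    [1,32.9,-25.6,-6.9,0,0,-0.98],
    [1,32.9,-25.6,-6.9,0,0,-0.98],
    [1,32.9,-25.6,-6.9,0,0,-0.98],
    [1,32.9,-25.6,-6.9,0,0,-0.98],
    [1,32.9,-25.6,-6.9,0,0,-0.98],
    [1,32.9,-25.6,-6.9,0,0,-0.98],
    [1,51.6,-55.7,-6.9,0,0,-1.854],
    [1,51.6,-55.7,-6.9,0,0,-1.854],
    [1,51.6,-55.7,-6.9,0,0,-1.854],
    [1,51.6,-55.7,-6.9,0,0,-1.854],
    [1,51.6,-55.7,-6.9,0,0,-1.854],
    [1,51.6,-55.7,-6.9,0,0,-1.854],
    [1,53.4,-78.9,0.2,0,-0.0025,-2.674],
    [1,53.4,-78.9,0.2,0,-0.0025,-2.674],
    [1,53.4,-78.9,0.2,0,-0.0025,-2.674],
    [1,53.4,-78.9,0.2,0,-0.0025,-2.674],
    [1,53.4,-78.9,0.2,0,-0.0025,-2.674],
    [1,53.4,-78.9,0.2,0,-0.0025,-2.674],
    [1,53.4,-78.9,0.2,0,-0.0025,-2.674],
  ],
)

```text
time: 2.65
ee_pos: [443.1, 319.2, 229.5]
eef_rot: [0.0, 0.027, 1.0, -0.001]
force: [1.2, -0.5, 0.8]
finger_gap: 85.4
finger_force: 0.0
```

```bash
python3 - <<'E'
from h import *
w=snap("wrist","w1",None,1.2); s=snap("scene","s1",(150,60,450,284),2)
c=np.zeros((461,1200,3),np.uint8)
cv2.imwrite("pics/w1.png",w);cv2.imwrite("pics/s1.png",s)
d=cal("s1")
for X in [(504.5,316,130),(387.5,322.5,122),(387.5,386,122)]: print(proj(d,X),(proj(d,X)-[150,60])*2, proj(cal("w1"),X)*1.2)
s=state();print(s["ee_pos"],s["q"],Ro.from_quat(np.roll(s["eef_rot"],-1)).as_matrix().round(3))
E
```

```text
[183.25122822 157.72333514] [ 66.50245645 195.44667027] [312.80114854 308.9496743 ]
[154.83386371 170.84252034] [  9.66772742 221.68504067] [312.9492626  137.59779354]
[145.00143307 163.59981858] [ -9.99713387 207.19963716] [414.89447347 131.83551453]
[443.28452335 318.99314151 229.66281681] [ 4.38759581e-01  3.56465073e-03  1.89598257e+00 -1.85156898e-03
  1.24188059e+00 -1.07668447e+00] [[-0.999  0.055  0.001]
 [ 0.055  0.999 -0.002]
 [-0.001 -0.001 -1.   ]]
```

View pics/w1.png

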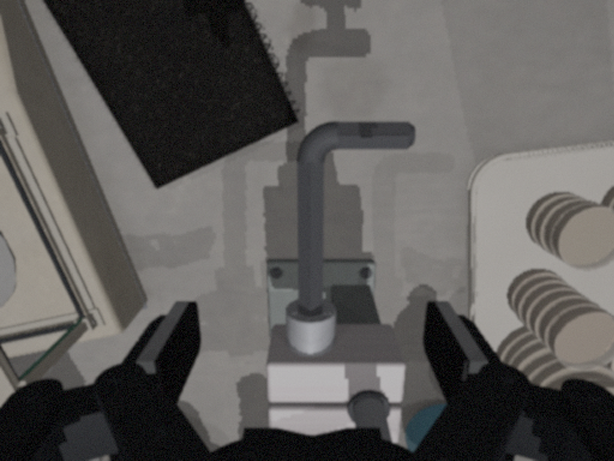

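View pics/s1.png

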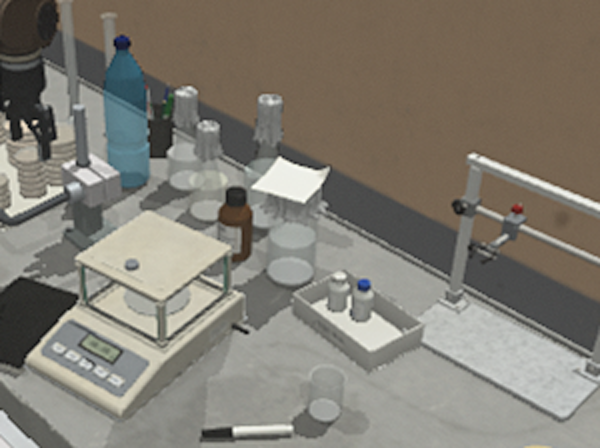

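The wrist view agrees with my estimate: the corner is near (310,133), the short tip at (412,134) and the mouth near (311,312). I'll go down and grip.

Request:
arm_command(
  targets=[
    [1,0,0,6,0,0,0],
    [1,0,0,10,0,0,0],
    [1,0,0,12.2,0,0,0],
    [0.2,0,0,12.2,0,0,0],
    [-0.3,0,0,12.2,0,0,0],
    [-0.6,0,0,12.2,0,0,0],
    [-1,0,0,12.2,0,0,0],
    [-1,0,0,12.2,0,0,0],
    [-1,0,0,12.2,0,0,0],
    [-1,0,0,12.2,0,0,0],
  ],
  grip_force=50,
)

```text
time: 4.0
ee_pos: [443.6, 319.2, 108.2]
eef_rot: [0.001, 0.026, 1.0, -0.001]
force: [0.5, -4.4, 5.9]
finger_gap: 15.8
finger_force: 51.2
```

Request:
arm_command(
  targets=[
    [-1,0.5,0,0,0,0,0],
    [-1,1.0,0,0,0,0,0],
    [-1,1.6,0,0,0,0,0],
    [-1,2.2,0,0,0,0,0],
    [-1,3,0,0,0,0,0],
    [-1,4.5,0,0,0,0,0],
    [-1,6.5,0,0,0,0,0],
    [-1,6.5,0,0,0,0,0],
  ],
)

```text
time: 5.0
ee_pos: [375.7, 322.8, 106.8]
eef_rot: [-0.0, 0.026, 1.0, -0.001]
force: [0.3, 0.4, -2.3]
finger_gap: 15.9
finger_force: 50.0
```

Request:
arm_command(
  targets=[
    [-1,0,0,0,0,0,0.18],
    [-1,0,0,0,0,0,0.36],
    [-1,0,0,0,0,0,0.54],
    [-1,0,-0.6,0,0,0,0.72],
    [-1,0,-1.4,0,0,0,0.9],
    [-1,0,-2.4,0,0,0,1.08],
    [-1,0,-3.4,0,0,0,1.26],
    [-1,0,-4.4,0,0,0,1.44],
    [-1,-1,-5.5,0,0,0,1.571],
    [-1,-3,-5.5,0,0,0,1.571],
    [-1,-4.0,-5.5,0,0,0,1.571],
    [-1,-4.6,-5.5,0,0,0,1.571],
    [-1,-4.6,-5.5,0,0,0,1.571],
  ],
)

```text
time: 6.62
ee_pos: [421.3, 265.6, 107.3]
eef_rot: [0.001, 0.725, 0.688, -0.001]
force: [-0.9, -0.0, -2.7]
finger_gap: 15.8
finger_force: 50.0
```

```bash
python3 - <<'E'
from h import *
w=snap("wrist","w2",(150,0,512,384),2.0)[:,:]; t=snap("top","t2",(135,170,215,265),5); s=snap("scene","s2",(140,80,240,190),5)
print(w.shape,t.shape,s.shape)
w=cv2.resize(w,(400,424))
c=np.zeros((560,800,3),np.uint8)
t=t[:475,:400];c[:475,:400]=t[:475];s=s[:560,:400];c[:s.shape[0],400:400+s.shape[1]]=s
cv2.imwrite("pics/c2.png",c)
cv2.imwrite("pics/w2.png",cv2.resize(cal("w2")["im"],(800,600)))
s=state();print(s["ee_pos"],s["q"],Ro.from_quat(np.roll(s["eef_rot"],-1)).as_matrix().round(4),s["force"])
E
```

```text
(768, 724, 3) (475, 400, 3) (550, 500, 3)
[420.49562562 265.53490591 107.18473598] [ 3.59809673e-01  3.74816527e-02  2.10378644e+00 -2.01845577e-03
  1.00135188e+00  4.13241449e-01] [[ 5.230e-02  9.986e-01 -4.000e-04]
 [ 9.986e-01 -5.230e-02 -2.000e-03]
 [-2.000e-03 -3.000e-04 -1.000e+00]] [ 0.27804423 -0.78859253 -1.81723939]
```

View pics/c2.png

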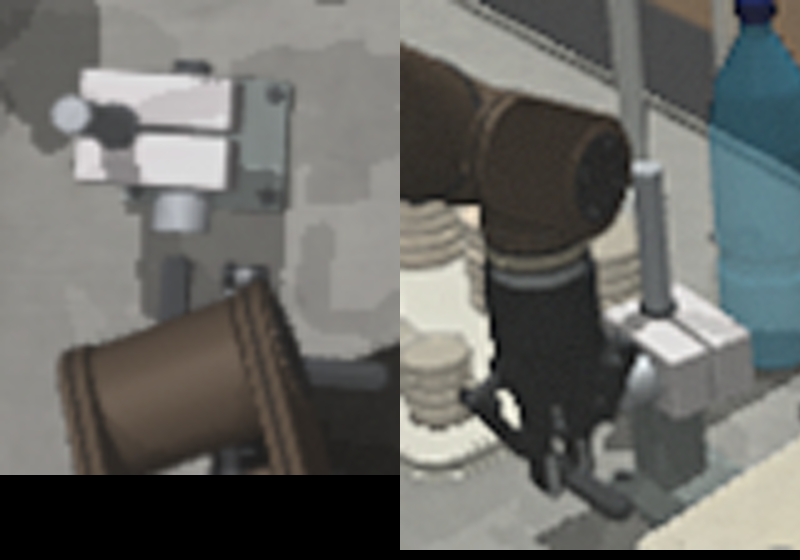

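View pics/w2.png

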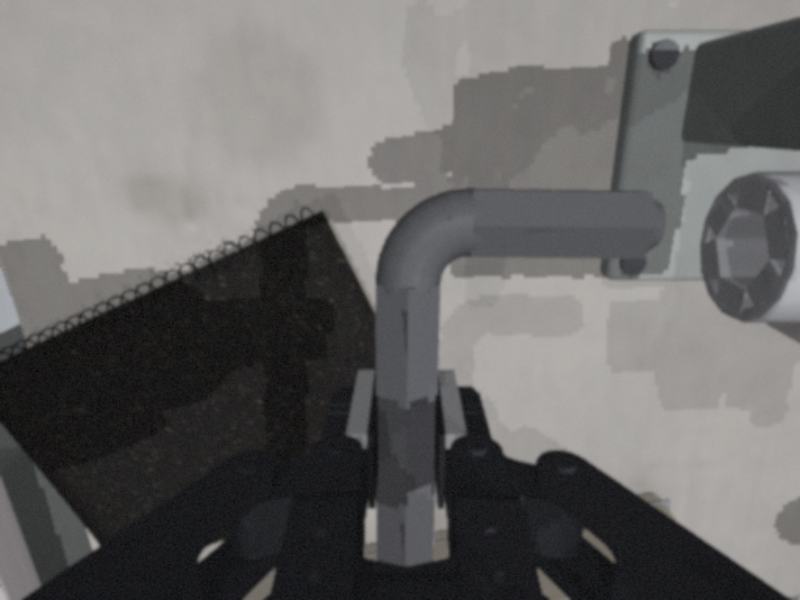

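```bash
cat > kp.py <<'E'
from h import *
from scipy.optimize import least_squares
def key(s,R,p,par):
    # par: ds along long arm, h (grip z minus nominal), pitch of long arm in tool frame, roll
    ds,h,a=par[:3]
    # key axes in tool: x_k = -tool x (grasp: tool x pointed to corner), y_k = tool y, z_k = -tool z
    K=R@np.diag([-1,1,-1])@Ro.from_euler('y',-a).as_matrix()
    g=p+R@[0,0,-19.]+K@[ds,0,0]+np.array([0,0,h])
    return g-55*K[:,0],K
def hexs(y,c,K): # short arm cross-section at distance y
    return [c+K@[x,y,z] for x,z in [(8.5,4.9),(0,9.8),(-8.5,4.9),(-8.5,-4.9),(0,-9.8),(8.5,-4.9)]]
E
python3 - <<'E'
from kp import *
s=state();R=Ro.from_quat(np.roll(s["eef_rot"],-1)).as_matrix();p=s["ee_pos"];d=cal("w2");k=1.5625
print("mouth z130",onz(d,np.array([743,243])/k,130), "cam",-d["R"].T@d["t"])
def res(v):
    c,K=key(s,R,p,v); r=[]
    A=np.array([proj(d,X) for X in hexs(25,c,K)])*k; B=np.array([proj(d,X) for X in hexs(61,c,K)])*k
    def row(i,col): return A[i,1]+(B[i,1]-A[i,1])*(col-A[i,0])/(B[i,0]-A[i,0])
    top=lambda col:min(row(i,col) for i in range(6)); bot=lambda col:max(row(i,col) for i in range(6))
    r+=[top(500)-189,top(630)-191,bot(500)-258,bot(630)-254,row(1,500)-226,row(1,630)-229]
    # long arm ridge
    L=[proj(d,c+K@[x,0,9.8])*k for x in (30,45)]
    e=np.array([proj(d,X) for X in hexs(65,c,K)])*k; e=e.mean(0)*.0+np.array([max(e[:,0])-3,0]); r+=[e[0]-663]
    return np.array(r)
for v0 in ([0,-1,.07],):
    print(res(v0).round(1))
    f=least_squares(res,v0,x_scale=[1,1,.02]);print(f.x,f.fun.round(1))
    f2=least_squares(lambda q:res([q[0],q[1],.07]),[0,-1]);print(f2.x,f2.fun.round(1))
for v in (f.x,[f2.x[0],f2.x[1],.07],[0,-1,.07]):
    c,K=key(s,R,p,v);print("corner",c,"tip",c+65*K[:,1])
im=cv2.resize(d["im"],None,fx=k*2,fy=k*2,interpolation=cv2.INTER_CUBIC)
c,K=key(s,R,p,[f2.x[0],f2.x[1],.07])
for y in(25,61,65):cv2.polylines(im,[np.int32([proj(d,X)*k*2 for X in hexs(y,c,K)])],True,(0,255,0),1)
m=onz(d,np.array([743,243])/k,130);bx=np.array([.9985,-.054,0]);by=np.array([.054,.9985,0])
for rr in(18,10.4):cv2.polylines(im,[np.int32([proj(d,m+rr*(np.cos(t)*by+np.sin(t)*np.array([0,0,1])))*k*2 for t in np.linspace(np.pi/2,2.5*np.pi,7 if rr<12 else 40)])],True,(0,0,255),1)
cv2.imwrite("pics/ov.png",im[200:800,800:1600])
E
```

```text
mouth z130 [504.45918219 315.43278075 130.        ] cam [425.39110917 347.84711133 249.46147426]
[ 8.6  6.4 11.4 15.3 12.6  9.4 12.2]
[-1.36082926 -6.6360585   0.08673465] [ 0.5 -1.7 -0.6  3.2  0.9 -2.3 -0.4]
[-1.3324487  -7.61841858] [ 0.  -2.1 -0.6  3.2  1.3 -1.8 -0.6]
corner [423.43836023 321.63442667 114.55579683] tip [488.34933562 318.23369302 114.53893069]
corner [423.44108333 321.68173078 114.51560307] tip [488.35205873 318.28099714 114.49873693]
corner [423.37157626 320.35455017 121.22983355] tip [488.28255165 316.95381652 121.21296741]
```

View pics/ov.png

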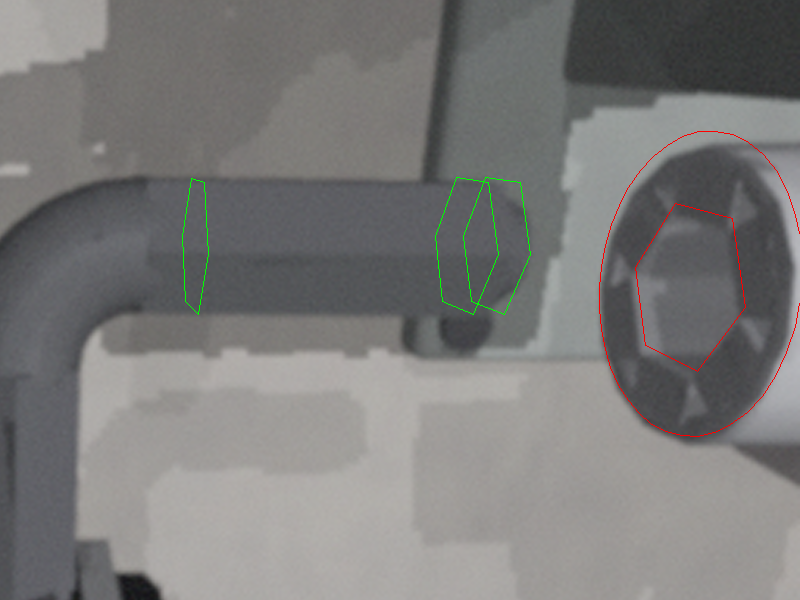

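```bash
python3 - <<'E'
from kp import *
d=cal("w2");print("fwd",d["R"][2],"fov f",d["f"])
s=state();R=Ro.from_quat(np.roll(s["eef_rot"],-1)).as_matrix();p=s["ee_pos"];k=1.5625
X,e=tri([(cal("t2"),np.array([212,245.])),(cal("s2"),np.array([184,181.6]))]);print("long tip",X,e)
# measured edges by sub-pixel gradient (512 px scale)
g=cv2.cvtColor(d["im"],cv2.COLOR_BGR2GRAY).astype(float);g=cv2.GaussianBlur(g,(0,0),1)
def edge(line,a,b): 
    h=np.diff(line)[a:b];i=np.argmax(abs(h));return a+i+.5,round(h[i],1)
for r in (186,195,205,215,225,340,350): print("row",r,"L",edge(g[r],230,250),"R",edge(g[r],270,290))
for c in (310,330,350,370,390,400): print("col",c,"T",edge(g[:,c],112,132),"B",edge(g[:,c],152,180))
E
```

```text
fwd [-0.01731653 -0.32181569 -0.94664397] fov f 326.840994883225
long tip [413.37059636 184.88714832 134.59411675] [array([ 0.13806702, -0.18088832]), array([-0.21193537, -0.00609728])]
row 186 L (np.float64(232.5), np.float64(27.2)) R (np.float64(281.5), np.float64(19.8))
row 195 L (np.float64(236.5), np.float64(26.5)) R (np.float64(280.5), np.float64(20.7))
row 205 L (np.float64(239.5), np.float64(12.6)) R (np.float64(280.5), np.float64(21.0))
row 215 L (np.float64(239.5), np.float64(12.5)) R (np.float64(280.5), np.float64(20.5))
row 225 L (np.float64(239.5), np.float64(11.4)) R (np.float64(280.5), np.float64(17.7))
row 340 L (np.float64(232.5), np.float64(39.6)) R (np.float64(286.5), np.float64(-24.2))
row 350 L (np.float64(232.5), np.float64(23.4)) R (np.float64(286.5), np.float64(-23.5))
col 310 T (np.float64(119.5), np.float64(-7.0)) B (np.float64(176.5), np.float64(14.6))
col 330 T (np.float64(120.5), np.float64(-9.0)) B (np.float64(175.5), np.float64(13.7))
col 350 T (np.float64(120.5), np.float64(-10.7)) B (np.float64(176.5), np.float64(13.3))
col 370 T (np.float64(120.5), np.float64(-10.9)) B (np.float64(178.5), np.float64(14.0))
col 390 T (np.float64(120.5), np.float64(-6.0)) B (np.float64(178.5), np.float64(17.3))
col 400 T (np.float64(120.5), np.float64(-6.2)) B (np.float64(178.5), np.float64(16.5))
```

```bash
python3 - <<'E'
from kp import *
d=cal("w2");t=cal("t2");sc=cal("s2")
s=state();R=Ro.from_quat(np.roll(s["eef_rot"],-1)).as_matrix();p=s["ee_pos"]
HX=[(8.5,4.9),(0,9.8),(-8.5,4.9),(-8.5,-4.9),(0,-9.8),(8.5,-4.9)]
def res(v,full=True):
    c,K=key(s,R,p,v)
    A=np.array([proj(d,X) for X in hexs(25,c,K)]);B=np.array([proj(d,X) for X in hexs(61,c,K)])
    row=lambda i,col:A[i,1]+(B[i,1]-A[i,1])*(col-A[i,0])/(B[i,0]-A[i,0])
    r=[min(row(i,q) for i in range(6))-121 for q in(330,400)]+[max(row(i,q) for i in range(6))-164.2 for q in(330,400)]
    r+=[row(1,q)-145 for q in(330,400)]+list(B[1]-[415,144.5])
    C=np.array([proj(d,c+K@[25,a,b]) for a,b in HX]);D=np.array([proj(d,c+K@[55,a,b]) for a,b in HX])
    col=lambda i,q:C[i,0]+(D[i,0]-C[i,0])*(q-C[i,1])/(D[i,1]-C[i,1])
    r+=[min(col(i,q) for i in range(6))-240.5 for q in(195,225)]+[max(col(i,q) for i in range(6))-281 for q in(195,225)]
    L=c+140*K[:,0]; r+=list((proj(t,L)-[212,245]))+list((proj(sc,L)-[184,181.6]))
    return np.array(r)
print(res([0,-1,.07]).round(1))
f=least_squares(res,[0,-1,.1],x_scale=[1,1,.02],loss='soft_l1');print(f.x,res(f.x).round(1))
# allow wrist camera offset too
def res2(v):
    c0=dict(d);c0["t"]=d["t"]+v[3:6]
    global dd; return None
c,K=key(s,R,p,f.x);print("corner",c,"stip",c+65*K[:,1],"ltip",c+140*K[:,0])
for h in(-1,-3,-5):
    g=least_squares(lambda q:res([q[0],h,q[1]]),[0,.1],x_scale=[1,.02],loss='soft_l1');print(h,g.x,g.cost,f.cost,(lambda c:c[0][2])(key(s,R,p,[g.x[0],h,g.x[1]])))
E
```

```text
[ 5.4  5.3  8.2  8.1  7.7  7.6  8.2  8.1 -3.6 -3.  -1.3 -1.8  1.5 -1.1
  1.2  1. ]
[-1.51436636 -4.47517587  0.13120696] [ 0.9  0.8  0.2  0.1 -0.8 -0.9  0.3 -0.4 -2.6 -2.1 -2.2 -2.5  0.8 -1.1
  0.9  0.4]
corner [423.43115398 321.50933324 114.20540999] stip [488.34212937 318.1085996  114.18854385] ltip [416.17617192 182.93879367 132.79494464]
-1 [-1.76488037  0.18148996] 10.921285817027442 8.81760579745025 114.82900659743943
-3 [-1.60498837  0.15206271] 9.262123517266772 8.81760579745025 114.50018611970262
-5 [-1.51736513  0.11866003] 8.63967501619814 8.81760579745025 114.38360005218111
```

```bash
cat >> kp.py <<'E'
V=[-1.5,-4.5,.132]
def st(): 
    s=state();return s,Ro.from_quat(np.roll(s["eef_rot"],-1)).as_matrix(),s["ee_pos"]
def plan(mouth,gap,Rt,v=V,h=-3.1):
    bx=np.array([np.cos(np.radians(h)),np.sin(np.radians(h)),0])
    c,K=key(None,Rt,np.zeros(3),[v[0],0,v[2]])
    # height offset is along tool z, not world
    s,R,p=st(); off=-Rt[:,2]*v[1]
    return mouth-bx*gap-(c+off+65*K[:,1])
E
python3 - <<'E'
from kp import *
s,R,p=st()
Rt=Ro.from_rotvec(0.15*np.array([.9985,-.054,0])).as_matrix()@down(86.9)
P=plan(np.array([504.5,315.2,130]),4,Rt);print(P)
rows([(P,Rt)])
E
```

```text
[432.66305547 264.68679475 114.64695256]
[-0.02, 1.22, -0.75] [-0.0004, 0.152, 0.0017]
```

Request:
arm_command(
  targets=[
    [-1,0,0,-0.75,0,0.08,0],
    [-1,0,0,-0.75,0,0.152,0],
    [-1,0,0.8,-0.75,0,0.152,0],
    [-1,0,1.2,-0.75,0,0.152,0],
    [-1,0,1.2,-0.75,0,0.152,0],
  ],
)

```text
time: 7.4
ee_pos: [433.4, 265.1, 115.0]
eef_rot: [-0.051, 0.723, 0.686, 0.054]
force: [0.6, -0.1, -3.3]
finger_gap: 15.7
finger_force: 50.0
```

```bash
python3 - <<'E'
from kp import *
im=snap("wrist","w3",None,3.125);d=cal("w3");k=3.125
s,R,p=st();print(p,s["force"],R.round(4))
c,K=key(s,R,p,V);m=np.array([504.5,315.2,130]);print(c,c+65*K[:,1])
for y in(61,65):cv2.polylines(im,[np.int32([proj(d,X)*k for X in hexs(y,c,K)])],True,(0,255,0),1)
by=np.array([.054,.9985,0])
cv2.polylines(im,[np.int32([proj(d,m+17.5*(np.cos(t)*by+np.sin(t)*np.array([0,0,1])))*k for t in np.linspace(0,6.28,40)])],True,(0,0,255),1)
u=proj(d,m)*k;print(u)
x0,y0=max(0,int(u[0])-550),max(0,int(u[1])-300)
print(x0,y0);cv2.imwrite("pics/ov3.png",im[y0:y0+600,x0:x0+800])
E
```

```text
[433.08739786 265.08889782 114.87666013] [ 0.02757115  0.73000832 -2.68944886] [[ 5.190e-02  9.986e-01  8.000e-03]
 [ 9.874e-01 -5.250e-02  1.490e-01]
 [ 1.492e-01  2.000e-04 -9.888e-01]]
[435.89976992 318.67160736 130.166862  ] [500.81021864 315.26081026 130.17734284]
[1322.82778835  448.84779059]
772 148
```

View pics/ov3.png

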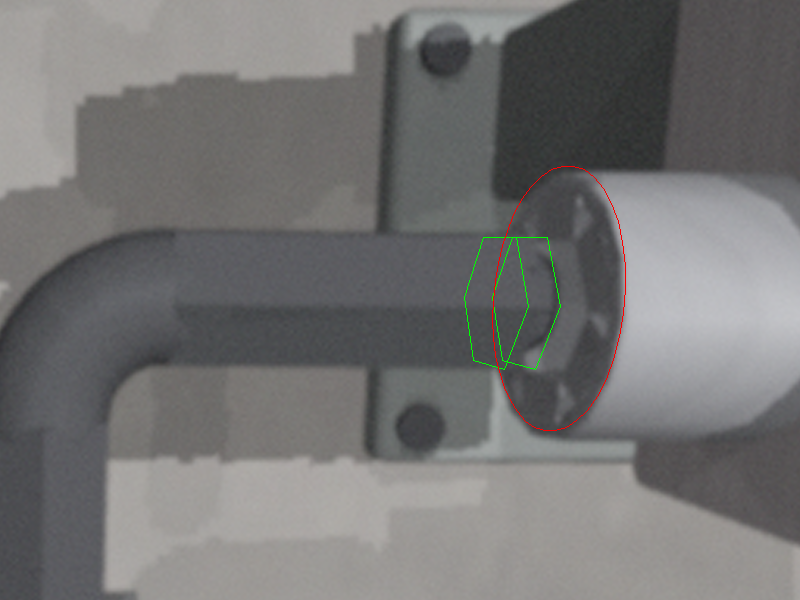

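The tip overlay matches the bar end at about (530,303), and the mouth ellipse centre is near (550,302), so they line up to within about 0.5 mm. I'll start inserting gently.

Request:
arm_command(
  targets=[
    [-1,0,0.2,0,0,0,0],
    [-1,0,0.35,0,0,0,0],
    [-1,0,0.5,0,0,0,0],
    [-1,0,0.65,0,0,0,0],
    [-1,0,0.8,0,0,0,0],
    [-1,0,0.8,0,0,0,0],
  ],
)

```text
time: 8.2
ee_pos: [440.0, 264.1, 114.2]
eef_rot: [-0.052, 0.723, 0.686, 0.053]
force: [-2.8, -1.0, -2.9]
finger_gap: 15.9
finger_force: 49.9
```

Request:
arm_command(
  targets=[
    [-1,0,0.2,0,0,0,0],
    [-1,0,0.4,0,0,0,0],
    [-1,0,0.6,0,0,0,0],
    [-1,0,0.6,0,0,0,0],
  ],
)

```text
time: 8.7
ee_pos: [446.1, 263.5, 114.1]
eef_rot: [-0.052, 0.724, 0.686, 0.053]
force: [-2.6, -2.8, -5.1]
finger_gap: 15.6
finger_force: 49.7
```

Request:
arm_command(
  targets=[
    [-1,-0.03,0.25,0.04,0,0,0],
    [-1,-0.03,0.5,0.04,0,0,0],
    [-1,-0.03,0.75,0.04,0,0,0],
    [-1,-0.03,1.0,0.04,0,0,0],
    [-1,-0.03,1.2,0.04,0,0,0],
    [-1,-0.03,1.2,0.04,0,0,0],
  ],
)

```text
time: 9.45
ee_pos: [458.7, 262.8, 114.0]
eef_rot: [-0.051, 0.724, 0.686, 0.054]
force: [-3.5, -3.7, -5.4]
finger_gap: 16.0
finger_force: 49.7
```

Request:
arm_command(
  targets=[
    [-1,-0.02,0.1,0.02,0,0,0],
    [-1,-0.02,0.2,0.02,0,0,0],
    [-1,-0.02,0.3,0.02,0,0,0],
    [-1,-0.02,0.3,0.02,0,0,0],
  ],
)

```text
time: 9.95
ee_pos: [460.2, 262.4, 113.5]
eef_rot: [-0.053, 0.723, 0.687, 0.052]
force: [-7.0, -5.5, -4.2]
finger_gap: 15.9
finger_force: 49.9
```

Request:
arm_command(
  targets=[
    [-0.6,0,-0.08,0,0,0,0],
    [-0.2,0,-0.08,0,0,0,0],
    [0.2,0,-0.08,0,0,0,0],
    [0.2,0,-0.08,0,0,0,0],
    [0.2,0,-0.08,-2,0,0,0],
    [0.2,0,-0.08,-5,0,0,0],
    [0.2,0,-0.08,-8,0,0,0],
    [0.2,0,-0.08,-8,0,0,0],
  ],
)

```text
time: 10.95
ee_pos: [462.7, 251.5, 196.9]
eef_rot: [-0.05, 0.723, 0.686, 0.058]
force: [-0.8, 0.6, 0.3]
finger_gap: 51.5
finger_force: 0.0
```

```bash
python3 - <<'E'
from kp import *
im=snap("wrist","w4",None,1.5);d=cal("w4");k=1.5
s,R,p=st();print(p,s["force"],s["q"],R.round(3),s["finger_gap"],s["time"])
for X in [(504.5,315.2,130),(462,317.5,130),(462-.054*140,317.5-140,130),(462-.054*140,317.5-140,123)]: print(proj(d,X)*k)
cv2.imwrite("pics/w4.png",im)
E
```

```text
[461.43257606 251.23670858 194.70220514] [-0.06514866 -0.86555362 -1.03325721] [ 0.23534808 -0.05381553  2.02384522  0.15957014  1.12926746  0.22313091] [[ 0.052  0.999  0.012]
 [ 0.987 -0.053  0.151]
 [ 0.151  0.004 -0.989]] 51.62675157098165 11.0
[475.72383407 180.0720309 ]
[379.07234058 180.11584987]
[380.34054364 472.63256162]
[380.48542163 464.87442502]
```

View pics/w4.png

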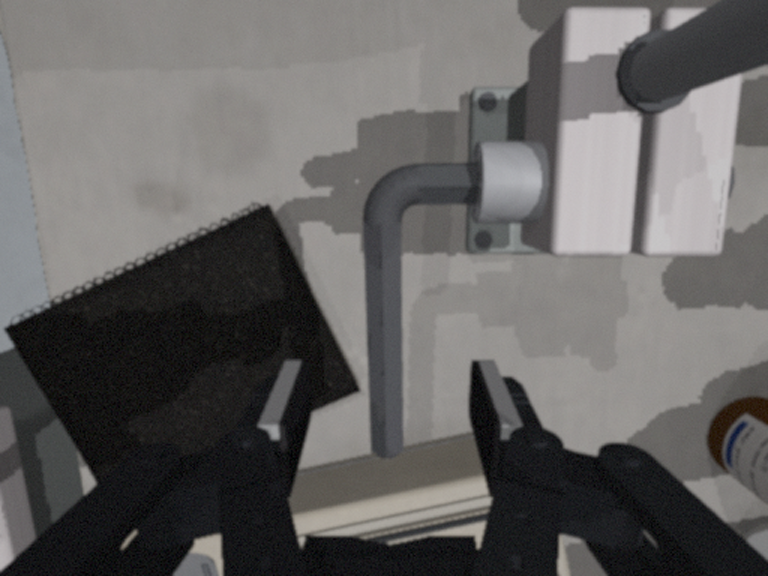

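```bash
cat > pr.py <<'E'
from kp import *
import sys
bx=np.array([.9985,-.0541,0]);A=np.array([463.5,317.3,130.])
def pose(phi,r=108,h=9.8):
    tilt=.15+.25*np.clip((phi-.1)/.75,0,1)
    Rt=Ro.from_rotvec(tilt*bx).as_matrix()@down(86.9)
    by=np.array([.0541,.9985,0])
    E=A+Ro.from_rotvec(phi*bx).apply(-r*by+np.array([0,0,h]))
    return E-11*Rt[:,0]*(1 if phi>.15 else 0.0+max(0,(phi-.05)/.1)),Rt
def seq(base,phis):
    b=pose(base);rows([pose(f) for f in phis],(b[0],Ro.from_matrix(b[1])))
E
python3 - <<'E'
from pr import *
p,R=pose(0.0);s=st()
print(p,s[2]);rows([(p+np.array([0,0,40]),R),(p+np.array([0,0,6]),R)])
E
```

```text
[457.6572 209.462  139.8   ] [461.43257606 251.23670858 194.70220514]
[-4.37, -0.16, 0.84] [0.0038, -0.0016, 0.0014]
[-4.88, -0.17, 4.2] [0.0038, -0.0016, 0.0014]
```

Request:
arm_command(
  targets=[
    [-1,-2,-0.1,0,0,0,0],
    [-1,-4.4,-0.15,0.8,0,0,0],
    [-1,-4.4,-0.15,0.8,0,0,0],
    [-1,-4.4,-0.15,0.8,0,0,0],
    [-1,-4.4,-0.15,0.8,0,0,0],
    [-1,-4.9,-0.15,4.2,0,0,0],
    [-1,-4.9,-0.15,4.2,0,0,0],
  ],
  grip_force=30,
)

```text
time: 11.88
ee_pos: [454.7, 209.1, 142.2]
eef_rot: [-0.053, 0.723, 0.686, 0.052]
force: [1.1, 0.4, 0.2]
finger_gap: 0.4
finger_force: 0.0
```

```bash
python3 - <<'E'
from pr import *
s,R,p=st();print(p,s["force"],s["finger_gap"])
q,Q=pose(0.0);rows([pose(f) for f in (0,.05,.1,.15,.2,.25,.3,.35,.4)])
E
```

```text
[454.70879718 209.08336154 142.17767066] [1.07109614 0.39630257 0.16193958] 0.44748896304833385
[0.02, 0.29, 0.24] [-0.0055, 0.0009, 0.001]
[-0.1, 0.3, 0.77] [-0.0055, 0.0009, 0.001]
[-0.74, 0.3, 1.31] [-0.0055, 0.0009, 0.001]
[-1.35, 0.3, 1.86] [-0.0055, 0.0176, 0.001]
[-1.38, 0.3, 2.42] [-0.0055, 0.0342, 0.001]
[-1.39, 0.31, 2.98] [-0.0055, 0.0509, 0.0009]
[-1.37, 0.31, 3.54] [-0.0055, 0.0676, 0.0009]
[-1.32, 0.31, 4.1] [-0.0055, 0.0842, 0.0008]
[-1.25, 0.32, 4.66] [-0.0055, 0.1009, 0.0008]
```

Request:
arm_command(
  targets=[
    [-1,-0.1,0.2,0.7,0,0,0],
    [-1,-0.7,0.25,1.2,0,0,0],
    [-1,-1.35,0.3,1.5,0,0.01,0],
    [-1,-1.36,0.3,1.9,0,0.02,0],
    [-1,-1.38,0.3,2.4,0,0.034,0],
    [-1,-1.38,0.3,2.4,0,0.034,0],
  ],
)

```text
time: 12.62
ee_pos: [459.2, 198.6, 118.5]
eef_rot: [-0.063, 0.723, 0.685, 0.067]
force: [0.2, -0.8, 0.4]
finger_gap: -0.3
finger_force: 0.5
```

Request:
arm_command(
  targets=[
    [-1,0,0,0.3,0,0.01,0],
    [-1,0,0,0.6,0,0.017,0],
    [-1,0.01,0,0.9,0,0.025,0],
    [-1,0.02,0,1.12,0,0.034,0],
    [-1,0.02,0,1.12,0,0.034,0],
  ],
)

```text
time: 13.25
ee_pos: [459.3, 200.9, 107.5]
eef_rot: [-0.075, 0.721, 0.684, 0.079]
force: [-1.2, -2.3, 1.8]
finger_gap: -0.2
finger_force: 1.3
```

```bash
python3 - <<'E'
from pr import *
seq(.3,[.35,.4,.45,.5]);seq(.5,[.55,.6,.65,.7]);seq(.7,[.72,.74,.76,.8,.85,.9])
E
```

```text
[0.01, 0.0, 0.56] [-0.0, 0.0167, -0.0]
[0.05, 0.0, 1.12] [-0.0, 0.0333, -0.0]
[0.11, 0.0, 1.68] [-0.0, 0.05, -0.0]
[0.2, 0.0, 2.23] [-0.0, 0.0667, 0.0]
[0.08, 0.0, 0.55] [-0.0, 0.0167, -0.0]
[0.19, 0.0, 1.1] [-0.0, 0.0333, -0.0]
[0.33, 0.0, 1.65] [-0.0, 0.05, -0.0]
[0.49, 0.0, 2.18] [-0.0, 0.0667, -0.0]
[0.06, 0.0, 0.22] [-0.0, 0.0067, -0.0]
[0.12, 0.0, 0.43] [-0.0, 0.0133, 0.0]
[0.19, 0.0, 0.65] [-0.0, 0.02, 0.0]
[0.33, 0.0, 1.07] [-0.0, 0.0333, 0.0]
[0.53, 0.0, 1.59] [-0.0, 0.05, 0.0]
[0.76, 0.0, 2.08] [-0.0, 0.05, 0.0]
```

Request:
arm_command(
  targets=[
    [-1,0.05,0,0.28,0,0.01,0],
    [-1,0.1,0,0.56,0,0.017,0],
    [-1,0.13,0,0.84,0,0.025,0],
    [-1,0.16,0,1.1,0,0.034,0],
    [-1,0.16,0,1.1,0,0.034,0],
  ],
)

```text
time: 13.88
ee_pos: [459.5, 204.9, 97.0]
eef_rot: [-0.087, 0.72, 0.682, 0.091]
force: [-0.9, -3.5, 1.7]
finger_gap: 0.3
finger_force: 1.3
```

Request:
arm_command(
  targets=[
    [-1,0.02,0,0.28,0,0.01,0],
    [-1,0.05,0,0.56,0,0.017,0],
    [-1,0.09,0,0.84,0,0.025,0],
    [-1,0.13,0,1.1,0,0.034,0],
    [-1,0.13,0,1.1,0,0.034,0],
  ],
)

```text
time: 14.5
ee_pos: [459.7, 208.9, 86.7]
eef_rot: [-0.098, 0.718, 0.681, 0.104]
force: [-0.4, -2.1, 2.1]
finger_gap: -0.3
finger_force: 1.4
```

Request:
arm_command(
  targets=[
    [-1,0.04,0,0.28,0,0.01,0],
    [-1,0.08,0,0.55,0,0.017,0],
    [-1,0.13,0,0.83,0,0.025,0],
    [-1,0.19,0,1.1,0,0.034,0],
    [-1,0.19,0,1.1,0,0.034,0],
  ],
)

```text
time: 15.12
ee_pos: [459.9, 213.9, 76.7]
eef_rot: [-0.11, 0.716, 0.679, 0.116]
force: [0.2, -3.5, 1.2]
finger_gap: -0.4
finger_force: 1.4
```

```bash
python3 - <<'E'
from pr import *
d=cal("w4")
s,R,p=st();print(p,s["force"],pose(.6)[0])
snap("top","t5");snap("scene","s5")
# long-arm angle: where would the arm sit for given phi in the top image (dark pixel profile along column)
t=cal("t5");g=cv2.cvtColor(t["im"],cv2.COLOR_BGR2GRAY)
for phi in (.3,.5,.6,.7):
    X=A+Ro.from_rotvec(phi*bx).apply(-140*np.array([.0541,.9985,0]));print(phi,proj(t,X).round(1))
r=int(proj(t,X)[1]);print(g[r-2:r+3,165:225])
E
```

```text
[459.92386713 213.89191612  76.72499116] [ 0.22383262 -3.49178534  1.17210743] [457.81301658 212.3331335   73.68578939]
0.3 [214.1 230.6]
0.5 [211.5 230.3]
0.6 [209.7 230. ]
0.7 [207.5 229.8]
[[ 95  95  93  80  76  77  74  69  64  65  73  74  76  74  75  75  82  80
   79  79  80  86  86  84  82  85 105 116 132 136 141 141 140 141 138 137
  117  70  47  46  48  61  66  84  78  67  60  72  60  71  77  79  81  80
   80  80  80  79  80  78]
 [ 95  96  95  84  74  72  74  73  69  68  71  69  73  73  73  73  74  74
   73  74  73  74  74  73  73  73  76  76  78  77  76  76  76  77  88  91
   67  49  45  46  48  67  66  82  78  66  65  73  59  71  77  77  80  82
   82  81  81  80  80  80]
 [ 95  96  95  87  73  70  72  72  71  72  72  69  71  72  72  72  73  72
   73  72  72  72  72  72  72  72  72  71  71  71  69  69  70  68  71  72
   56  47  46  47  52  75  66  81  77  61  63  73  59  72  76  77  80  81
   82  82  81  82  82  82]
 [ 95  96  96  95  82  70  67  68  67  68  68  64  63  64  63  63  66  66
   66  65  66  66  68  69  68  69  68  68  68  70  69  69  69  70  69  68
   53  47  46  46  54  77  66  80  77  60  64  72  58  71  77  77  77  81
   82  82  82  82  82  82]
 [ 94  95  96  97  96  88  75  67  64  63  62  61  62  61  61  61  60  60
   61  61  60  60  60  60  60  60  60  60  59  60  59  59  60  60  60  58
   49  45  46  46  56  70  63  77  77  59  64  73  58  73  77  77  77  77
   82  82  83  83  83  82]]
```

Request:
arm_command(
  targets=[
    [-1,0.06,0,0.27,0,0.01,0],
    [-1,0.12,0,0.53,0,0.017,0],
    [-1,0.2,0,0.8,0,0.025,0],
    [-1,0.2,0,0.8,0,0.025,0],
  ],
)

```text
time: 15.72
ee_pos: [460.1, 218.3, 69.7]
eef_rot: [-0.118, 0.715, 0.678, 0.125]
force: [0.2, -2.8, 0.8]
finger_gap: 0.2
finger_force: 1.4
```

Request:
arm_command(
  targets=[
    [-1,0.07,0,0.27,0,0.008,0],
    [-1,0.14,0,0.53,0,0.016,0],
    [-1,0.14,0,0.53,0,0.016,0],
  ],
)

```text
time: 16.1
ee_pos: [460.3, 221.4, 65.3]
eef_rot: [-0.124, 0.714, 0.677, 0.131]
force: [-0.1, -2.7, 1.8]
finger_gap: 0.0
finger_force: 1.5
```

Request:
arm_command(
  targets=[
    [-1,0.08,0,0.25,0,0.008,0],
    [-1,0.16,0,0.5,0,0.016,0],
    [-1,0.16,0,0.5,0,0.016,0],
  ],
)

```text
time: 16.48
ee_pos: [460.5, 224.7, 61.2]
eef_rot: [-0.129, 0.713, 0.676, 0.136]
force: [0.7, -3.8, 0.3]
finger_gap: -0.1
finger_force: 1.5
```

Request:
arm_command(
  targets=[
    [-1,0.1,0,0.25,0,0.005,0],
    [-1,0.1,0,0.25,0,0.005,0],
    [-1,0.1,0,0.25,0,0.005,0],
  ],
)

```text
time: 16.85
ee_pos: [460.6, 226.5, 59.4]
eef_rot: [-0.131, 0.712, 0.676, 0.138]
force: [-0.0, -3.8, 1.1]
finger_gap: -0.3
finger_force: 1.5
```

Request:
arm_command(
  targets=[
    [-1,0.1,0,0.25,0,0.003,0],
    [-1,0.1,0,0.25,0,0.003,0],
    [-1,0.1,0,0.25,0,0.003,0],
  ],
)

```text
time: 17.23
ee_pos: [460.7, 228.4, 57.5]
eef_rot: [-0.132, 0.712, 0.675, 0.139]
force: [1.1, -3.1, 0.6]
finger_gap: -0.1
finger_force: 1.7
```

Request:
arm_command(
  targets=[
    [-1,0.1,0,0.25,0,0.003,0],
    [-1,0.1,0,0.25,0,0.003,0],
    [-1,0.1,0,0.25,0,0.003,0],
  ],
)

```text
time: 17.6
ee_pos: [460.8, 230.2, 55.5]
eef_rot: [-0.133, 0.712, 0.675, 0.14]
force: [0.7, -3.0, 0.9]
finger_gap: -0.2
finger_force: 1.6
```

Request:
arm_command(
  targets=[
    [-1,0.1,0,0.25,0,0.003,0],
    [-1,0.1,0,0.25,0,0.003,0],
    [-1,0.1,0,0.25,0,0.003,0],
  ],
)

```text
time: 17.98
ee_pos: [460.9, 232.1, 53.6]
eef_rot: [-0.134, 0.712, 0.675, 0.141]
force: [0.2, -4.2, 0.5]
finger_gap: -0.1
finger_force: 1.6
```

Request:
arm_command(
  targets=[
    [-1,0.1,0,0.22,0,0.003,0],
    [-1,0.1,0,0.22,0,0.003,0],
    [-1,0.1,0,0.22,0,0.003,0],
  ],
)

```text
time: 18.35
ee_pos: [461.0, 233.8, 51.9]
eef_rot: [-0.135, 0.712, 0.675, 0.142]
force: [-0.7, -4.5, 0.3]
finger_gap: 0.1
finger_force: 1.6
```

Request:
arm_command(
  targets=[
    [-1,0.1,0,0.22,0,0.002,0],
    [-1,0.1,0,0.22,0,0.002,0],
    [-1,0.1,0,0.22,0,0.002,0],
  ],
)

```text
time: 18.73
ee_pos: [461.1, 235.6, 50.3]
eef_rot: [-0.135, 0.711, 0.675, 0.143]
force: [0.1, -3.8, 1.2]
finger_gap: -0.1
finger_force: 1.6
```

Request:
arm_command(
  targets=[
    [-1,0.08,0,0.2,0,0,0],
    [-1,0.08,0,0.2,0,0,0],
    [-1,0.08,0,0.2,0,0,0],
  ],
)

```text
time: 19.1
ee_pos: [461.2, 237.1, 48.8]
eef_rot: [-0.135, 0.711, 0.675, 0.143]
force: [-0.1, -5.1, -0.3]
finger_gap: 0.3
finger_force: 2.2
```

Request:
arm_command(
  targets=[
    [-1,0.06,0,0.15,0,0,0],
    [-1,0.06,0,0.15,0,0,0],
    [-1,0.06,0,0.15,0,0,0],
  ],
)

```text
time: 19.48
ee_pos: [461.4, 238.2, 47.7]
eef_rot: [-0.135, 0.711, 0.675, 0.143]
force: [-0.5, -5.9, 1.5]
finger_gap: -0.4
finger_force: 2.6
```

Request:
arm_command(
  targets=[
    [-1,0.04,0,0.1,0,0,0],
    [-1,0.04,0,0.1,0,0,0],
    [-1,0.04,0,0.1,0,0,0],
  ],
)

```text
time: 19.85
ee_pos: [461.4, 238.9, 47.0]
eef_rot: [-0.135, 0.711, 0.675, 0.143]
force: [-0.1, -5.9, 1.9]
finger_gap: -0.1
finger_force: 2.8
```

The force has climbed steadily over the last steps (4 to 6.2 N), so the bolt is on its stop. I'll ease off and retreat.

Request:
arm_command(
  targets=[
    [-1,-0.15,0,-0.3,0,0,0],
    [-1,-0.4,0,-0.8,0,0,0],
    [-1,-0.8,0,-2,0,0,0],
    [-1,-0.8,0,-5,0,0,0],
    [-1,-0.8,0,-9,0,0,0],
    [-1,-0.8,0,-14,0,0,0],
    [-1,-0.8,0,-14,0,0,0],
  ],
)

```text
time: 20.72
ee_pos: [461.0, 176.6, 178.2]
eef_rot: [-0.132, 0.711, 0.675, 0.147]
force: [-0.5, -0.2, 0.0]
finger_gap: 0.2
finger_force: 0.0
```

```bash
python3 - <<'E'
from pr import *
snap("wrist","w6");d=cal("w6");t=(snap("top","t6"),cal("t6"))[1]
s,R,p=st();print(p,s["force"],s["time"])
by=np.array([.0541,.9985,0]);g=cv2.cvtColor(d["im"],cv2.COLOR_BGR2GRAY).astype(int)
for phi in(.5,.6,.7,.8,.9,1.0):
    f=lambda r:A+Ro.from_rotvec(phi*bx).apply(-r*by)
    print(phi,"tip w",proj(d,f(140)).round(0),"mid w",proj(d,f(80)).round(0),"tip top",proj(t[1] if isinstance(t,tuple) else t,f(140)).round(1))
u=proj(d,A+Ro.from_rotvec(.8*bx).apply(-120*by)).astype(int);c=u[0]
print(u);print(g[::8,np.clip(c,0,511)])
T=t;gt=cv2.cvtColor(T["im"],cv2.COLOR_BGR2GRAY);print(gt[224:238:2,164:222:2])
E
```

```text
[458.1797126  177.35753677 173.67392541] [-0.21908448  0.01205929 -0.70871183] 20.825
0.5 tip w [252. 214.] mid w [252. 146.] tip top [211.5 230.3]
0.6 tip w [253. 205.] mid w [252. 142.] tip top [209.7 230. ]
0.7 tip w [253. 196.] mid w [252. 138.] tip top [207.5 229.8]
0.8 tip w [253. 187.] mid w [252. 133.] tip top [205.  229.6]
0.9 tip w [253. 177.] mid w [252. 128.] tip top [202.2 229.3]
1.0 tip w [253. 167.] mid w [252. 122.] tip top [199.1 229. ]
[252 170]
[142 144 146 142  69  68  63  56  62  63  61  62  58  59  64  57  58  56
  50  53  56  56  51 146 147 157 158 159 164 157 123 122 122 122 124 154
  34  33  28  20  20  26  20  30  97 135  21  31]
[[ 96  97  82  81  64  96  97  97  98  97  97  96  97 100 147 145 145 151
  139 138 138 138 153 154 153 133  47  47  51]
 [ 97  97  80  79  62  89  93  94  95  96  96  94  94  93 133 140 140 140
  137 136 137 136 147 154 148 146  69  47  50]
 [ 96  98  78  73  66  60  64  65  65  64  63  64  65  64  64  64  69  69
   70  95 137 136 136 151  89  45  43  51  48]
 [ 96  98  96  66  63  60  56  57  55  56  55  56  56  57  56  57  59  59
   60  65 132 138 140 134 106  54  46  51  49]
 [ 99  97  99  98  79  69  70  70  70  74  74  71  68  66  84  86  87  71
   67  87 138 154 154 122  85  56  44  49  48]
 [145 143 144  99  98 101 110  98  97 106 108 113 118 144 153 156 148 106
  105 106 106 153 154 153  79  45  45  62  48]
 [146 146 147 111  97  98  97  98  99 107 107 150 156 154 152 118 104 103
  105 105 145 156 154 157 140  62  45  48  47]]
```

```bash
python3 - <<'E'
from pr import *
d=cal("w6");g=cv2.cvtColor(d["im"],cv2.COLOR_BGR2GRAY).astype(int)
by=np.array([.0541,.9985,0])
for r in(60,80,100,120):
    X=A+Ro.from_rotvec(.88*bx).apply(-r*by);u=proj(d,X);v=proj(d,X+bx*10);print(r,u.round(1),"px/mm",((v-u)/10).round(2));row=int(u[1]);print(g[row,225:280:2])
E
```

```text
60 [252.  108.4] px/mm [1.24 0.  ]
[107 106 102 102 102 101  99 102  74  43  48  46  48  53  62  63  61  58
  63  92 104 103 101  98  99 102 101 104]
80 [252.3 128.8] px/mm [1.18 0.  ]
[135 136 136 132 134 135 116 108 101  64  45  51  42  51  61  63  62  63
  64  93 103 101 102  98 101 101 100 101]
100 [252.5 147.2] px/mm [ 1.12 -0.  ]
[114 132 154 156 154 155 156 155 155 123  56  46  43  48  61  62  62  60
  73 139 150 151 151 149 152 157 155 160]
120 [252.7 163.8] px/mm [ 1.07 -0.  ]
[108 107 108 111 108 109 107 122 148 149  75  56  52  53  63  64  67  64
  78 134 147 149 151 156 155 150 153 154]
```

```bash
python3 -c "from bench import hand_in;print(hand_in())"
```

```text
the job is handed in; nothing more can be done
None
```

The job is handed in, with no verdict shown: the key was flipped and is seated about 24 mm deep, long arm to the right, and I eased off at about 6 N when the force climbed as at the stop (bolt angle not measured directly).

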